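Moisture check of three samples, then snap the cap on the probe

ROBOT

A 6-joint arm with a two-finger parallel gripper is mounted at the origin on the work surface; the furniture and walls round the work are solid. World frame = base frame: x ahead of the robot, y to its left, z up, the work surface at z = 0. Lengths are in m, angles in rad, forces in N, time in s.
With the tool pointing down it reaches from about 0.35 to 0.85 m from the base axis. Payload 8.1 kg.
Tool frame: the origin (TCP) lies at the very end of the fingers, on their centre line; the grasp point (between the pads) lies 19 mm behind it; z points along the fingers, y is the line along which they close (so a half turn about z gives the same grasp; the last joint's range is limited). The gripper opens to 93 mm and grips with 3 to 60 N. Pads are 15 mm wide; open, the fingers measure 128 mm over their backs; the gripper's body (75 mm by 188 mm) begins 65 mm behind the grasp point.
Start: joints at [1.115, 0.13, 1.488, -0, 1.523, -0.085], TCP at [0.217, 0.559, 0.219] pointing down, gripper open.
Joint ranges: [-2.96, 2.96], [-0.89, 2.26], [0.02, 2.5], [-1.34, 4.48], [0, 2.73], [-2.66, 2.66]. Speed limits (rad/s): [2.39, 2.39, 2.79, 3.14, 3.14, 3.14].

INTERFACE

Orientations are given as a rotation vector (axis times angle).
In Python, from plant import monitor, eyes, ticket gives the robot as it stands.
- The arm moves only by the tool arm_command, never from a script. Its argument "deltas" is a list that holds one entry, the list of rows, each a list of 6 numbers: the shift along the world's x, y, z in cm, then the turn, a rotation vector about the world's x, y, z in degrees. In form: [[[tx, ty, tz, rx, ry, rz], ...]]. A call has 1 to 12 rows; each row shifts and turns the commanded pose from where the row before left it; what a row does not reach is not made up. A row lasts 1/12 s, in which the tool goes at most 41.7 mm and 7.16 degrees, less where a joint would pass 70% of its speed; a pose out of reach is approached as far as the arm can. A call is refused whole if a number of a shift passes 4.17 or a number of a turn 7.16, either way. A call with a gripper value outside its range is refused whole. "gripper" is the opening, from -1 (shut) to 1 (fully open), set as the call begins (left out, the last holds). The fingers move at their own pace and stop on an object; "squeeze" is the grip in N (left out, the last holds). Time passes only in rows, so rows that do not move let the fingers close. It gives the time, the measured TCP pose, the force, the opening and the grip force at its end, in the units of the state.
- monitor.read_state(): the state, without advancing time (a new reading comes with each control period).
- eyes.read_camera(name): name is "scene" or "top" or "wrist"; returns the picture (420x560x3 uint8, blue, green, red); there is no depth.
- eyes.camera_model(name): a dict with "fx", "fy", "cx", "cy" (pixels), "rvec" (rotation vector, rad) and "tvec" (3), from world to camera coordinates, as OpenCV has them. Camera axes: x right, y down, z forward; pixel columns grow to the right and rows downward; lengths in m; the calibration is good to about 2 mm. The wrist camera is an equidistant fisheye: a pixel r from the principal point sees the ray r / f radians off the axis. A picture is of the moment at which its call begins: read the wrist's pose just before it. camera_model takes no time and is no camera call; for the wrist camera it gives the pose at the moment of the call.
- ticket.close_job(): hands the job in; it is judged then, once.
The state is a dict: "t": time; "q": joint angles; "dq": joint speeds; "joint_torque": joint torques, N m; "tool_pos": TCP position; "orientation": TCP orientation; "force": force on the tool from outside, world axes, zero at the start; "wrist_torque": the same for the moment, N m; "opening": finger opening in m; "gripper_force": force on a finger pad.
Only numpy, scipy, OpenCV 4.12 (cv2) and the standard library are available. Lean on these libraries where they do the work, as an engineer would, in place of code of your own. Each camera call takes 0.05 s, during which the arm holds its last target. There are 200 camera calls.

TASK

Take the yellow moisture probe from its stand and touch its tip to the brass contact heads of the three wood samples: first the one in the red ring, then white, then blue. Then press the probe's nose down into the orange cap in its dock until it clicks, and keep pressing firmly for about a second after the click. Finally lift the probe out with the cap on it and finish holding it up, at least 10 cm clear of the bench, still and upright, without putting it down or letting go; leave the samples where they lie and do not disturb the mug, the glue bottle or the screw tin.

Things in the scene. Friction and masses are not known exactly. Their poses are not given: they have to be found in the camera images.
- probe: yellow pen-shaped moisture probe, about 90 g, standing tip down in the dark wood stand. Origin at its blunt tip, z up along the probe. Straight body 26 mm (its x) by 22 mm (its y), 35 to 150 mm above the tip. At the start the tip is 4 mm and the top 154 mm above the bench; the fingers hold it to the end.
- probe_grip (a point): point on the probe's axis, 120 mm above its tip, where it is best gripped: from above, closing across its y (22 mm), with 60 N or more so that it does not slip
- probe_flange (a point): centre of the underside of the probe's black flange (28 mm in diameter, 5 mm thick), 30 mm above the tip. Below it is the round steel nose: neck 10 mm thick, a snap collar 16 mm thick at 14 to 23 mm above the tip, then a cone down to the 4 mm wide tip.
- stand: dark wood stand for the probe, fixed, 70 x 60 mm, 50 mm high; origin at the centre of its underside. The flange of the probe rests on a ledge 34 mm up in a 31 mm square well that is 16 mm deep, the nose in a 20 mm hole below; lift the probe 50 mm straight up to clear it.
- cap: orange snap cap, loose, about 42 g: a round cup 30 mm in diameter, 38 mm high, open at the top, standing in the grey dock. Origin at the centre of its underside, z up. Bore 21 mm in diameter, floor 4 mm thick; four sprung steel beads stand into the bore to a circle of about 10 mm, 31.5 mm above the underside.
- cap_rim (a point): centre of the cap's mouth, 38 mm above its underside. Press the nose straight down into it: the beads resist with a force rising to roughly 10 N while the collar passes, click in above the collar and the force drops; fully home, the flange lies on the rim and the probe's tip is 30 mm below this point. Clicked, the cap stays on when the probe is lifted.
- dock: grey dock, fixed, 70 x 60 mm, 24 mm high; origin at the centre of its underside. Its round well is 32 mm in diameter and 20 mm deep (floor 4 mm above the bench); the cap stands loosely in it with its rim 42 mm above the bench.
- sample_red: loose reddish-brown wood sample, 62 x 62 mm and 19 mm high, 35 to 110 g; origin at the centre of its underside, z up. A brass contact head in a red ring sits on its top.
- spot_red (a point): centre of the top face of the brass contact head in the red ring: a round disc 18 mm in diameter, 3 mm proud of the wood (22 mm above the bench); the flat red ring round it is 32 mm in diameter. Touch it from above with the probe's tip.
- sample_white: loose pale beech wood sample, 75 x 38 mm and 38 mm high, 35 to 110 g; origin at the centre of its underside, z up. A brass contact head in a white ring sits on its top.
- spot_white (a point): centre of the top face of the brass contact head in the white ring: a round disc 18 mm in diameter, 3 mm proud of the wood (41 mm above the bench); the flat white ring round it is 32 mm in diameter. Touch it from above with the probe's tip.
- sample_blue: loose dark walnut wood sample, 60 x 42 mm and 20 mm high, 35 to 110 g; origin at the centre of its underside, z up. A brass contact head in a blue ring sits on its top.
- spot_blue (a point): centre of the top face of the brass contact head in the blue ring: a round disc 18 mm in diameter, 3 mm proud of the wood (23 mm above the bench); the flat blue ring round it is 32 mm in diameter. Touch it from above with the probe's tip.
- shop_mug: white mug, 92 mm wide, 95 mm high, at the back left; a bystander; origin at the centre of its underside
- glue_bottle: yellow glue bottle with an orange top, 65 mm wide, 212 mm high, at the back right; a bystander; origin at the centre of its underside
- screw_tin: open grey tin of screws, 67 mm wide, 48 mm high, on the right; a bystander; origin at the centre of its underside
Mind the look-alikes: they are no part of the job. What is shaped like the sample_blue but green is not meant.

How it is judged:
On the way, in this order (a step that is already met when the one before it is completed fails the run):
1. the held probe's tip touches the brass head in the red ring (horizontal distance between probe and spot_red below 0.009 m and contact force between probe and sample_red above 0.3 N and contact force between the fingers and probe above 1 N), for 0.1 s.
2. the held probe's tip touches the brass head in the white ring (horizontal distance between probe and spot_white below 0.009 m and contact force between probe and sample_white above 0.3 N and contact force between the fingers and probe above 1 N), for 0.1 s.
3. the held probe's tip touches the brass head in the blue ring (horizontal distance between probe and spot_blue below 0.009 m and contact force between probe and sample_blue above 0.3 N and contact force between the fingers and probe above 1 N), for 0.1 s.
4. the held probe has clicked fully home in the cap and is kept pressed down in the dock (over 4 N for 0.5 s) (z of probe in the frame of cap between 0.004 and 0.0105 m and x of probe in the frame of cap between -0.005 and 0.005 m and y of probe in the frame of cap between -0.005 and 0.005 m and angle between the z axis of probe and the z axis of cap, either way round below 0.15 rad and contact force between cap and dock above 4 N and contact force between the fingers and probe above 1 N), for 0.5 s.
At the end, for the whole second after the job is handed in: the fingers hold the probe (not the cap), still (under 3 cm/s) and within 0.25 rad of upright, with the cap snapped home on it (tip within 10.5 mm of the cap's underside, coaxial within 5 mm and 0.15 rad) and the cap's underside more than 90 mm above the bench, touching nothing else (z of probe in the frame of cap between 0.004 and 0.0105 m and x of probe in the frame of cap between -0.005 and 0.005 m and y of probe in the frame of cap between -0.005 and 0.005 m and angle between the z axis of probe and the z axis of cap, either way round below 0.15 rad and height (world z) of cap above 0.09 m and angle between probe's own z axis and vertical below 0.25 rad and linear speed of probe below 0.03 m/s and contact force between the fingers and probe above 1 N and contact force between the fingers and cap below 0.1 N and contact force between cap and dock below 0.05 N); the arm keeps its last pose, push and grip.
It fails at once if a wood sample is shifted more than 30 mm or tipped (distance of any of sample_red, sample_white, sample_blue from where it was at the start of the episode above 0.03 m or angle between any of sample_red, sample_white, sample_blue's own z axis and vertical above 0.35 rad).
It fails at once if a bystander is moved more than 30 mm (distance of any of shop_mug, glue_bottle, screw_tin from where it was at the start of the episode above 0.03 m).
It also fails if it takes over 61 s, if anything falls off the work surface, if the arm or the gripper's body presses on something with over 40 N, if the wrist force passes 120 N, or if a joint passes its speed limit or range.

## Working session

There is one attempt and no reset: what is moved stays moved. The work goes in short steps, Python scripts to look and compute and a tool call to move; the robot and the scene stay as the last step left them, time stands still between calls to the robot, and variables do not carry over. Pictures are saved under pics/ and viewed, at most 10 in all, crops included, and the job is handed in when it is done.

Besides the shell and the picture viewer there is one more tool, called after ">>>" as name([rows], argument=value, ...), one row to a line, values as JSON. arm_command: Moves the arm, as the interface text tells. Its arguments: {"type":"object","properties":{"deltas":{"type":"array"},"gripper":{"type":"number"},"squeeze":{"type":"number"}},"required":["deltas"]}

```bash
mkdir -p pics
cat > h.py <<'E'
import numpy as np, cv2
from plant import monitor, eyes, ticket
def ray(name,px,m=None):
    m=m or eyes.camera_model(name); R=cv2.Rodrigues(np.array(m["rvec"],float))[0]; t=np.array(m["tvec"],float).ravel()
    x=(px[0]-m["cx"])/m["fx"]; y=(px[1]-m["cy"])/m["fy"]
    if name=="wrist":
        r=np.hypot(x,y); d=np.array([x/r*np.sin(r),y/r*np.sin(r),np.cos(r)]) if r>1e-9 else np.array([0,0,1.])
    else: d=np.array([x,y,1.])
    return -R.T@t, R.T@d
def at(name,px,z,m=None):
    c,d=ray(name,px,m); return c+d*(z-c[2])/d[2]
E
python3 - <<'E'
from h import *
for n in("top","scene"):
    im=eyes.read_camera(n); cv2.imwrite(f"pics/{n}0.png",im); m=eyes.camera_model(n)
    print(n,m,ray(n,(280,210))[0])
s=monitor.read_state(); print(s)
E
```

```text
top {'fx': 528.0347930698074, 'fy': 528.0347930698074, 'cx': 278.71240367340624, 'cy': 197.18150900003343, 'rvec': array([ 2.14050631, -2.17976386,  0.11607752]), 'tvec': array([-0.07990293,  0.51919205,  1.42046355])} [ 0.35362134 -0.09650835  1.46945556]
scene {'fx': 426.29586854841756, 'fy': 426.29586854841756, 'cx': 273.2974746763807, 'cy': 210.3054059156862, 'rvec': array([ 1.28788181,  2.06119769, -1.09333737]), 'tvec': array([ 0.33132103, -0.15749632,  1.42916145])} [1.27193118 0.28136836 0.69289545]
{'t': 0.1, 'q': array([ 1.11457538e+00,  1.31110716e-01,  1.48915512e+00, -2.35570321e-05,
        1.52298374e+00, -8.53891662e-02]), 'dq': array([-0.00110306, -0.00269198, -0.0018283 , -0.00063966, -0.0009077 ,
       -0.00074625]), 'joint_torque': array([ 9.05145516e-04, -5.61328089e+01, -4.93106782e+01,  7.70633435e-02,
        2.87664053e-02, -6.57168084e-05]), 'tool_pos': array([0.21719285, 0.55876844, 0.21768574]), 'orientation': array([-5.79089811e-01, -3.08733068e+00,  2.51738269e-03]), 'force': array([-0.38927578,  0.17150562,  0.52237864]), 'wrist_torque': array([-0.01823867, -0.01043052, -0.00010451]), 'gripper_force': 0.0, 'opening': 0.09294156411764971}
```

View pics/top0.png

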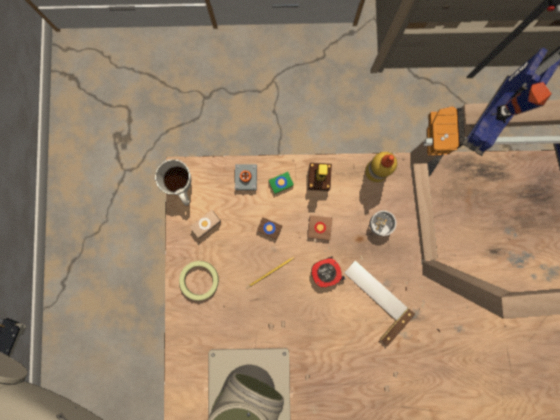

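View pics/scene0.png

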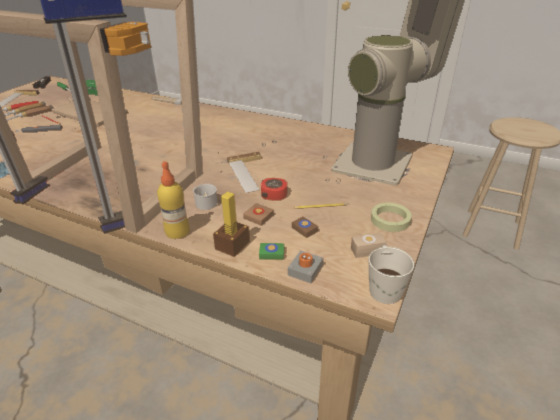

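Run:
```python
from h import *
im=cv2.imread("pics/top0.png")
c=im[150:270,180:350]; cv2.imwrite("pics/crop0.png",cv2.resize(c,None,fx=4.7,fy=4.7,interpolation=cv2.INTER_CUBIC))
m=eyes.camera_model("top")
for n,p,z in [("red",(320,228),.022),("white",(205,224),.041),("blue",(269.5,228.5),.023),("green",(281,183),.023),("cap",(246,177),.042),("probetop",(322.5,171),.154),("stand",(319.5,177),.05),("mug",(174,178),.09),("glue",(385,165),.15),("tin",(382,224),.048),("redtin",(327,272),.03)]:
    print(n,at("top",p,z,m).round(4))
```

```text
red [ 0.4314 -0.2009  0.022 ]
white [0.4469 0.1116 0.041 ]
blue [ 0.4325 -0.0625  0.023 ]
green [ 0.5577 -0.0963  0.023 ]
cap [ 0.5734 -0.001   0.042 ]
probetop [ 0.5678 -0.2015  0.154 ]
stand [ 0.5684 -0.2012  0.05  ]
mug [0.5669 0.1863 0.09  ]
glue [ 0.5808 -0.3601  0.15  ]
tin [ 0.4377 -0.3659  0.048 ]
redtin [ 0.312 -0.216  0.03 ]
```

View pics/crop0.png

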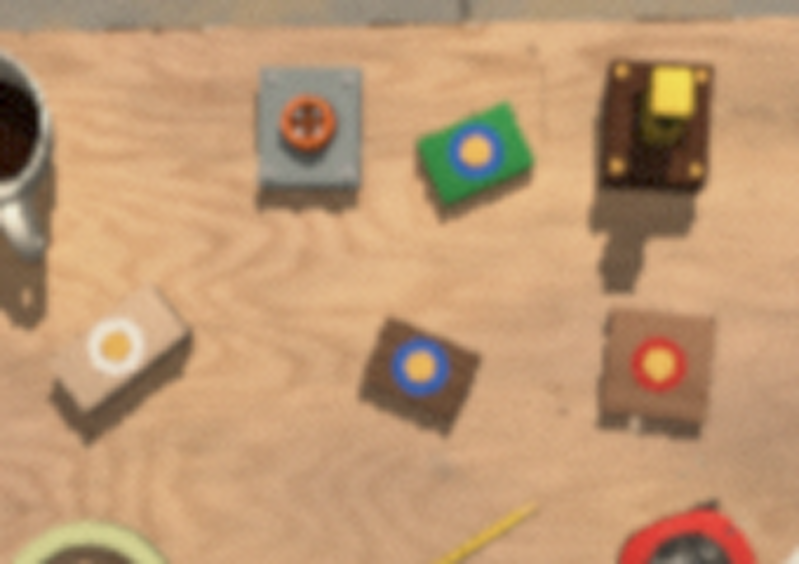

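Look-alikes: for blue, the green block with the blue ring at (281,183) versus dark walnut at (269,228), so I take the walnut. For red, the red tin at (327,272) versus the red-ring sample at (320,227), so I take the sample. For the cap, the bottle top at (387,160) versus the cup in the grey dock at (245,176), so I take the cup. For the probe, the pencil (270,272) and glue bottle versus the yellow probe at (323,170) in the dark stand, so I take the one in the stand. The crop confirms each choice, and the probe's long side runs along world x. I'm moving now.

>>> arm_command([
  [[2,-3.6,0.6,0,0,1.77],[2,-3.6,0.6,0,0,1.77],[2,-3.6,0.6,0,0,1.77],[2,-3.6,0.6,0,0,1.77],[2,-3.6,0.6,0,0,1.77],[2,-3.6,0.6,0,0,1.77],[2,-3.6,0.6,0,0,1.77],[2,-3.6,0.6,0,0,1.77],[2,-3.6,0.6,0,0,1.77],[2,-3.6,0.6,0,0,1.77],[2,-3.6,0.6,0,0,1.77],[2,-3.6,0.6,0,0,1.77]],
], gripper=1, squeeze=60)

```text
t: 1.1
tool_pos: [0.4577, 0.1252, 0.2907]
orientation: [0.002, -3.141, -0.0]
force: [0.2, -0.2, 0.6]
opening: 0.0929
gripper_force: 0.0
```

>>> arm_command([
  [[1,-4,0,0,0,0],[1,-4,0,0,0,0],[0,-3,0,0,0,0],[0,0,0,0,0,0],[0,0,0,0,0,0]],
])

```text
t: 1.52
tool_pos: [0.4772, 0.0158, 0.2902]
orientation: [-0.006, -3.141, -0.0]
force: [0.3, 0.6, -0.9]
opening: 0.0931
gripper_force: 0.0
```

```bash
cat > look.py <<'E'
import sys; from h import *
from scipy.spatial.transform import Rotation as Ro
s=monitor.read_state(); m=eyes.camera_model("wrist"); im=eyes.read_camera("wrist")
n=sys.argv[1]; cv2.imwrite(f"pics/{n}.png",im); np.save(f"pics/{n}.npy",m,allow_pickle=True)
print(s["t"],s["tool_pos"].round(4),Ro.from_rotvec(s["orientation"]).as_matrix().round(3).tolist(),s["force"].round(2),s["opening"],s["q"].round(2)); print(m)
E
python3 look.py w1
```

```text
1.5167 [0.4772 0.0158 0.2902] [[-1.0, 0.004, -0.001], [0.004, 1.0, 0.0], [0.001, 0.0, -1.0]] [ 0.27  0.58 -0.86] 0.09305471725385922 [-0.07 -0.22  1.7   0.    1.66 -1.64]
{'fx': 325.19226210127806, 'fy': 325.19226210127806, 'cx': 287.76919546619877, 'cy': 207.24034709417805, 'rvec': array([-2.07944543, -2.07088622, -0.28502299]), 'tvec': array([-0.01686894, -0.51137769,  0.3304056 ])}
```

View pics/w1.png

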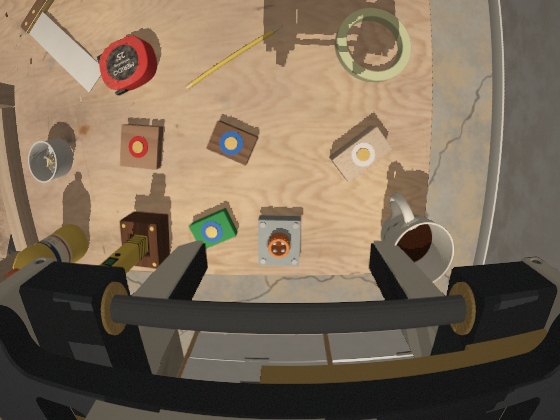

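The wrist view shows everything: cap (279,246), red (138,147), blue (231,143), white (363,154), stand (145,240). I'll refine these by colour centroids in both cameras.

```bash
cat > seg.py <<'E'
from h import *
def cen(im,p,lo,hi,w=16):
    x,y=map(int,p); c=cv2.cvtColor(im[y-w:y+w+1,x-w:x+w+1],cv2.COLOR_BGR2HSV); k=cv2.inRange(c,lo,hi)
    n,l,st,ce=cv2.connectedComponentsWithStats(k); j=1+np.argmax(st[1:,4]); return ce[j]+[x-w,y-w],st[j]
E
python3 - <<'E'
from seg import *
br=((13,110,150),(32,255,255)); og=((2,150,100),(14,255,255))
for nm,f,pts,w in [("top","top0",dict(red=(320,227),white=(205,224),blue=(269,228),cap=(245,176)),5),("wrist","w1",dict(red=(138,147),white=(363,154),blue=(231,143),cap=(279,246)),14)]:
    im=cv2.imread(f"pics/{f}.png"); m=eyes.camera_model("top") if nm=="top" else np.load("pics/w1.npy",allow_pickle=True).item()
    for k,p in pts.items():
        z=dict(red=.022,white=.041,blue=.023,cap=.042)[k]
        try:
            c,st=cen(im,p,*(og if k=="cap" else br),w=w if k!="cap" else w+3)
            bb=(st[0]+st[2]/2-.5+int(p[0])-(w+3*(k=="cap")),st[1]+st[3]/2-.5+int(p[1])-(w+3*(k=="cap")))
            print(nm,k,c.round(1),np.round(bb,1),st[2:],at(nm,c,z,m)[:2].round(4), at(nm,bb,z,m)[:2].round(4))
        except Exception as e: print(nm,k,e)
E
```

```text
top red [319.6 227.1] [319.5 227.5] [ 6  6 29] [ 0.4338 -0.1998] [ 0.4328 -0.1995]
top white [204.1 223.1] [204. 223.] [ 5  5 22] [0.4494 0.1141] [0.4496 0.1143]
top blue [268.9 227.8] [269. 228.] [ 5  5 21] [ 0.4344 -0.0608] [ 0.4339 -0.0612]
top cap [245.2 176.2] [245. 176.] [11 11 67] [0.5757 0.0012] [0.5762 0.0018]
wrist red [139.2 143.4] [138. 147.] [ 29  29 300] [ 0.4295 -0.197 ] [ 0.4345 -0.1993]
wrist white [362.8 153.9] [362.5 154. ] [ 12  13 122] [0.448  0.1126] [0.4481 0.1122]
wrist blue [230.7 142.6] [230.5 142.5] [ 12  12 116] [ 0.4344 -0.0614] [ 0.4343 -0.0617]
wrist cap [278.7 244.3] [278.5 244.5] [ 22  24 360] [0.5722 0.002 ] [0.5724 0.0018]
```

>>> arm_command([
  [[1.2,-3,0,0,0,0],[1.2,-3,0,0,0,0],[1.2,-3,0,0,0,0],[1.2,-3,0,0,0,0],[1.2,-3,0,0,0,0],[1.2,-3,0,0,0,0],[1.1,-3,0,0,0,0],[1,-0.6,0,0,0,0],[0,0,0,0,0,0],[0,0,0,0,0,0]],
])

```text
t: 2.4
tool_pos: [0.5708, -0.1972, 0.2899]
orientation: [0.002, -3.14, -0.002]
force: [0.3, 0.4, 0.1]
opening: 0.0932
gripper_force: 0.0
```

```bash
python3 look.py w2
```

```text
2.4 [ 0.5708 -0.1972  0.2899] [[-1.0, -0.001, -0.001], [-0.001, 1.0, 0.001], [0.001, 0.001, -1.0]] [0.28 0.42 0.13] 0.09321426433781917 [-0.42  0.12  1.37  0.    1.65 -1.99]
{'fx': 325.19226210127806, 'fy': 325.19226210127806, 'cx': 287.76919546619877, 'cy': 207.24034709417805, 'rvec': array([-2.07511315, -2.07668025, -0.28662009]), 'tvec': array([ 0.19838535, -0.60133827,  0.30531548])}
```

View pics/w2.png

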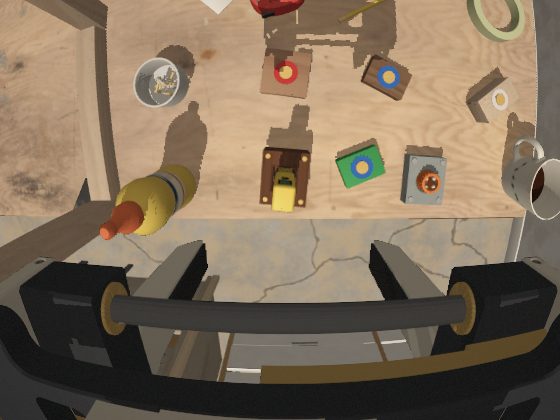

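Run:
```python
from h import *
im=cv2.imread("pics/w2.png"); cv2.imwrite("pics/c2.png",cv2.resize(im[140:220,250:320],None,fx=7,fy=7,interpolation=cv2.INTER_CUBIC))
```

```text
(no output)
```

View pics/c2.png

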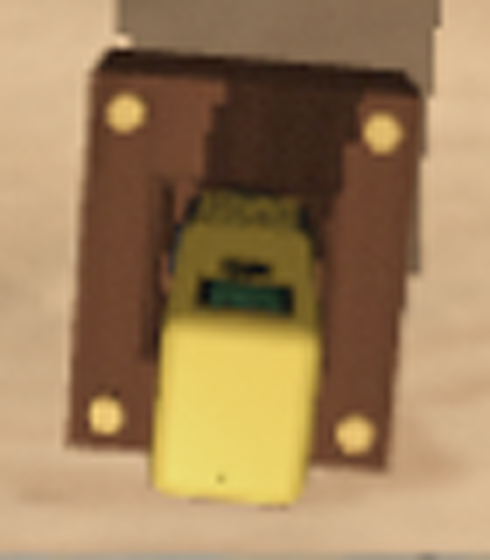

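Run:
```python
from h import *
m=np.load("pics/w2.npy",allow_pickle=True).item()
f=lambda p:((p[0]+.5)/7-.5+250,(p[1]+.5)/7-.5+140)
for z,ps in [(.154,[(162,318),(318,322),(302,500),(152,492)]),(.05,[(126,113),(382,132),(354,434),(106,414)]),(.05,[(95,75),(422,97),(387,467),(68,446)])]:
    w=np.array([at("wrist",f(p),z,m)[:2] for p in ps]); print(w.round(4).tolist(),w.mean(0).round(4), [np.degrees(np.arctan2(*(w[i]-w[j])[::-1])).round(1) for i,j in((3,0),(2,1),(1,0),(2,3))])
```

```text
[[0.5596, -0.2123], [0.5601, -0.1912], [0.5852, -0.1932], [0.5841, -0.214]] [ 0.5723 -0.2027] [np.float64(-3.8), np.float64(-4.7), np.float64(88.5), np.float64(86.9)]
[[0.5436, -0.2232], [0.547, -0.1774], [0.603, -0.1819], [0.5992, -0.2276]] [ 0.5732 -0.2025] [np.float64(-4.5), np.float64(-4.6), np.float64(85.7), np.float64(85.3)]
[[0.5367, -0.2287], [0.5406, -0.1703], [0.6093, -0.1757], [0.6053, -0.2348]] [ 0.573  -0.2024] [np.float64(-5.0), np.float64(-4.5), np.float64(86.1), np.float64(86.1)]
```

>>> arm_command([
  [[0.2,-0.5,0,0,0,-4.5],[0,0,-3,0,0,0],[0,0,-3,0,0,0],[0,0,-3,0,0,0],[0,0,-3,0,0,0],[0,0,-3,0,0,0],[0,0,-2,0,0,0],[0,0,-1.5,0,0,0],[0,0,0,0,0,0],[0,0,0,0,0,0]],
])

```text
t: 3.28
tool_pos: [0.5718, -0.202, 0.1054]
orientation: [-0.121, -3.138, -0.001]
force: [0.6, 0.5, -0.8]
opening: 0.0931
gripper_force: 0.0
```

>>> arm_command([
  [[0,0,0,0,0,0],[0,0,0,0,0,0],[0,0,0,0,0,0],[0,0,0,0,0,0],[0,0,0,0,0,0],[0,0,0,0,0,0],[0,0,0,0,0,0],[0,0,0,0,0,0],[0,0,0,0,0,0]],
], gripper=-1, squeeze=60)

```text
t: 4.03
tool_pos: [0.5723, -0.2038, 0.1056]
orientation: [-0.124, -3.139, -0.0]
force: [-0.6, 0.3, 0.6]
opening: 0.0376
gripper_force: 0.0
```

>>> arm_command([
  [[0,0,0,0,0,0],[0,0,0,0,0,0],[0,0,0,0,0,0],[0,0,0,0,0,0],[0,0,0,0,0,0],[0,0,0,0,0,0],[0,0,0,0,0,0]],
])

```text
t: 4.62
tool_pos: [0.5724, -0.2034, 0.1055]
orientation: [-0.123, -3.139, -0.001]
force: [0.8, 2.2, -0.0]
opening: 0.0218
gripper_force: 60.0
```

>>> arm_command([
  [[0,0,0.5,0,0,0],[0,0,1.5,0,0,0],[0,0,2,0,0,0],[0,0,2,0,0,0],[0,0,2,0,0,0],[0,0,0,0,0,0],[0,0,0,0,0,0]],
])

```text
t: 5.2
tool_pos: [0.5733, -0.2046, 0.1874]
orientation: [0.124, 3.136, -0.003]
force: [0.1, 0.3, -0.9]
opening: 0.0219
gripper_force: 60.0
```

```bash
python3 look.py w3; python3 -c "
from h import *
a=cv2.imread('pics/w3.png'); b=eyes.read_camera('scene'); cv2.imwrite('pics/c3.png',np.hstack([a[100:400,150:430],cv2.resize(b[130:280,150:350],None,fx=2,fy=2)]))"
```

```text
5.2 [ 0.5733 -0.2046  0.1874] [[-0.997, 0.079, 0.003], [0.079, 0.997, -0.002], [-0.003, -0.002, -1.0]] [ 0.13  0.28 -0.87] 0.02191979386114291 [-0.43  0.17  1.51 -0.    1.47 -1.92]
{'fx': 325.19226210127806, 'fy': 325.19226210127806, 'cx': 287.76919546619877, 'cy': 207.24034709417805, 'rvec': array([-2.14774607, -1.98453491, -0.27520503]), 'tvec': array([ 0.15980145, -0.59016593,  0.19881397])}
```

View pics/c3.png

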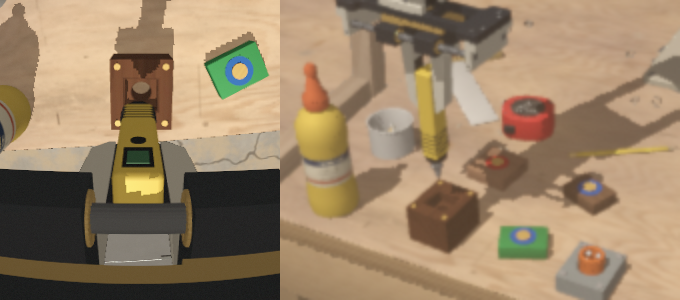

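The probe is held upright at full grip, with its tip visible above the empty well. Next is red.

>>> arm_command([
  [[-2.3,0.1,0,0,0,0],[-2.3,0.1,0,0,0,0],[-2.3,0.1,0,0,0,0],[-2.3,0.1,0,0,0,0],[-2.3,0.1,0,0,0,0],[-2.3,0,0,0,0,0],[0,0,-2,0,0,0],[0,0,-2,0,0,0],[0,0,-1.5,0,0,0],[0,0,0,0,0,0],[0,0,0,0,0,0]],
])

```text
t: 6.22
tool_pos: [0.4329, -0.198, 0.1287]
orientation: [-0.123, -3.135, -0.003]
force: [-0.7, -0.1, -0.9]
opening: 0.0221
gripper_force: 60.0
```

```bash
python3 look.py w4; python3 -c "
from h import *
a=cv2.imread('pics/w4.png'); b=eyes.read_camera('scene'); cv2.imwrite('pics/c4.png',np.hstack([cv2.resize(a[120:270,220:370],None,fx=2.66,fy=2.66),cv2.resize(b[160:260,200:300],(399,399))]))"
```

```text
6.2167 [ 0.4329 -0.198   0.1287] [[-0.997, 0.079, -0.004], [0.079, 0.997, 0.002], [0.004, 0.002, -1.0]] [-0.7  -0.06 -0.87] 0.022077523524855192 [-0.54 -0.14  1.93 -0.    1.36 -2.03]
{'fx': 325.19226210127806, 'fy': 325.19226210127806, 'cx': 287.76919546619877, 'cy': 207.24034709417805, 'rvec': array([-2.15381054, -1.98946317, -0.27256528]), 'tvec': array([ 0.16384536, -0.43907773,  0.18472881])}
```

View pics/c4.png

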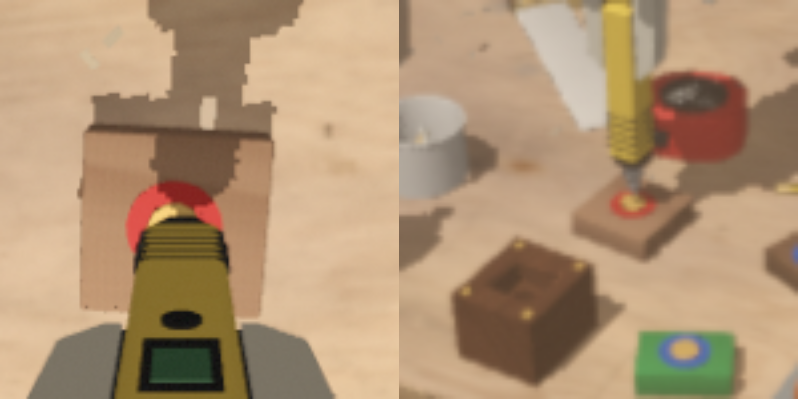

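The tip is right over the brass head in the red ring.

>>> arm_command([
  [[0,0,-0.4,0,0,0],[0,0,-0.15,0,0,0],[0,0,-0.15,0,0,0],[0,0,0,0,0,0],[0,0,0,0,0,0]],
])

```text
t: 6.73
tool_pos: [0.4345, -0.1988, 0.1237]
orientation: [0.124, 3.139, -0.0]
force: [0.6, 0.1, -1.4]
opening: 0.0217
gripper_force: 60.0
```

>>> arm_command([
  [[0,0,-0.1,0,0,0],[0,0,-0.1,0,0,0],[0,0,0,0,0,0],[0,0,0,0,0,0]],
])

```text
t: 7.07
tool_pos: [0.4348, -0.199, 0.1227]
orientation: [0.123, 3.138, -0.001]
force: [-1.6, 1.1, 6.2]
opening: 0.022
gripper_force: 60.0
```

>>> arm_command([
  [[0,0,0,0,0,0],[0,0,0,0,0,0],[0,0,2.5,0,0,0],[0,0,3,0,0,0],[0.2,3,0,0,0,0],[0.2,4,0,0,0,0],[0.2,4,0,0,0,0],[0.2,4,0,0,0,0],[0.2,4,0,0,0,0],[0.2,4,0,0,0,0],[0.1,4,0,0,0,0],[0,3,0,0,0,0]],
])

```text
t: 8.07
tool_pos: [0.4471, 0.1041, 0.1769]
orientation: [0.122, 3.138, 0.001]
force: [0.6, 0.2, -0.7]
opening: 0.0218
gripper_force: 60.0
```

>>> arm_command([
  [[0,1,0,0,0,0],[0,0,0,0,0,0],[0,0,0,0,0,0]],
])

```text
t: 8.32
tool_pos: [0.4473, 0.1111, 0.1765]
orientation: [-0.121, -3.139, 0.001]
force: [-0.9, 0.2, -0.4]
opening: 0.0218
gripper_force: 60.0
```

>>> arm_command([
  [[0.1,0.1,-1.5,0,0,0],[0,0,-1.2,0,0,0],[0,0,-0.4,0,0,0],[0,0,-0.2,0,0,0],[0,0,-0.2,0,0,0],[0,0,-0.15,0,0,0],[0,0,0,0,0,0],[0,0,0,0,0,0],[0,0,0,0,0,0]],
])

```text
t: 9.07
tool_pos: [0.4486, 0.1115, 0.1418]
orientation: [0.124, 3.139, -0.001]
force: [-4.9, -2.6, 10.7]
opening: 0.0217
gripper_force: 60.0
```

```bash
python3 look.py w5; python3 -c "
from h import *
a=cv2.imread('pics/w5.png'); b=eyes.read_camera('scene'); cv2.imwrite('pics/c5.png',np.hstack([cv2.resize(a[120:270,220:370],None,fx=2.66,fy=2.66),cv2.resize(b[180:280,320:420],(399,399))]))"
```

```text
9.0667 [0.4486 0.1115 0.1418] [[-0.997, 0.079, 0.0], [0.079, 0.997, -0.001], [-0.0, -0.001, -1.0]] [-4.86 -2.63 10.69] 0.021674644658006757 [ 0.13 -0.2   1.95 -0.    1.39 -1.36]
{'fx': 325.19226210127806, 'fy': 325.19226210127806, 'cx': 287.76919546619877, 'cy': 207.24034709417805, 'rvec': array([-2.1504151 , -1.98590923, -0.27380129]), 'tvec': array([-0.14585417, -0.43405531,  0.19748795])}
```

View pics/c5.png

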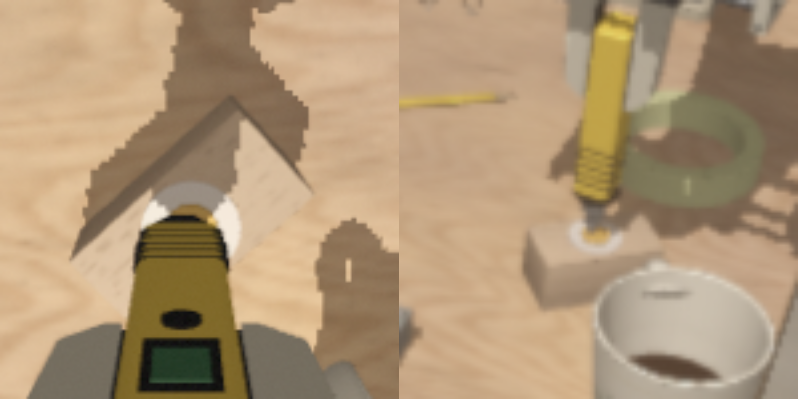

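White is touched at about 11 N, with the tip on the brass. Next is blue.

>>> arm_command([
  [[0,0,2,0,0,0],[0,0,2.3,0,0,0],[-0.3,-3,0,0,0,0],[-0.3,-3.8,0,0,0,0],[-0.3,-3.8,0,0,0,0],[-0.3,-3.8,0,0,0,0],[-0.2,-2.9,0,0,0,0],[0,0,-1.5,0,0,0],[0,0,-1.5,0,0,0],[0,0,0,0,0,0],[0,0,0,0,0,0],[0,0,0,0,0,0]],
])

```text
t: 10.17
tool_pos: [0.4348, -0.0608, 0.1541]
orientation: [0.123, 3.138, -0.0]
force: [0.3, -0.2, -0.9]
opening: 0.0218
gripper_force: 60.0
```

Contact is expected at TCP z ≈ 0.1237, about 3.0 cm down.

>>> arm_command([
  [[0,0,-1.5,0,0,0],[0,0,-0.9,0,0,0],[0,0,-0.3,0,0,0],[0,0,-0.2,0,0,0],[0,0,-0.2,0,0,0],[0,0,-0.1,0,0,0],[0,0,0,0,0,0],[0,0,0,0,0,0],[0,0,0,0,0,0]],
])

```text
t: 10.92
tool_pos: [0.4348, -0.0606, 0.1232]
orientation: [0.123, 3.139, 0.0]
force: [-6.4, 1.7, 13.4]
opening: 0.0217
gripper_force: 60.0
```

>>> arm_command([
  [[0,0,2.5,0,0,0],[0,0,3,0,0,0],[1.5,2,1,0,0,0],[1.5,2,0.5,0,0,0],[1,2,0,0,0,0],[0,0,0,0,0,0],[0,0,0,0,0,0],[0,0,0,0,0,0]],
])

```text
t: 11.58
tool_pos: [0.4741, -0.0009, 0.1911]
orientation: [-0.122, -3.139, 0.001]
force: [-0.7, -0.1, -1.3]
opening: 0.0215
gripper_force: 60.0
```

```bash
python3 look.py w6
python3 - <<'E'
from h import *
import cv2
out=[]
for n,px in (("w1",(279,246)),("w2",(430,182)),("w6",None)):
    im=cv2.imread(f"pics/{n}.png"); m=np.load(f"pics/{n}.npy",allow_pickle=True).item()
    R=cv2.Rodrigues(m["rvec"])[0]; t=np.ravel(m["tvec"])
    def proj(X):
        p=R@X+t; th=np.arctan2(np.hypot(p[0],p[1]),p[2]); a=np.arctan2(p[1],p[0]); return np.array([m["cx"]+m["fx"]*th*np.cos(a),m["cy"]+m["fy"]*th*np.sin(a)])
    if px is None: px=proj(np.array([.574,.002,.04]))
    x,y=map(int,px); w=32; x0,y0=x-w,y-w
    c=im[y0:y+w,x0:x+w]; k=cv2.inRange(cv2.cvtColor(c,cv2.COLOR_BGR2HSV),(0,130,50),(15,255,255))
    nn,l,st,ce=cv2.connectedComponentsWithStats(k); j=1+np.argmax(st[1:,4]); k=(l==j).astype(np.uint8)
    pts=np.argwhere(k)[:,::-1]+[x0,y0]; h=cv2.convexHull(pts.astype(np.int32))[:,0]
    # fit model: silhouette hull of rim circle (z .042) and lower visible circle (z .024, r15), by matching mask hull
    from scipy.optimize import minimize
    A=np.linspace(0,2*np.pi,40)
    S=8
    tgt=np.zeros((2*w*S,2*w*S),np.uint8); cv2.fillPoly(tgt,[((h-[x0,y0]+.5)*S).astype(np.int32)],1); tgt=cv2.dilate(tgt,np.ones((S+1,S+1)))
    def cost(q):
        P=np.array([proj(np.array([q[0]+.015*np.cos(a),q[1]+.015*np.sin(a),z])) for z in(.042,.024) for a in A])
        hh=cv2.convexHull(((P-[x0,y0]+.5)*S).astype(np.int32)); mm=np.zeros_like(tgt); cv2.fillPoly(mm,[hh],1); return float((mm!=tgt).sum())
    r=minimize(cost,[.574,.002],method="Nelder-Mead",options=dict(initial_simplex=[[.574,.002],[.579,.002],[.574,.007]]))
    print(n,(x,y),r.x.round(4),r.fun/tgt.sum(),st[j])
    out.append(cv2.resize(c,(260,260),interpolation=cv2.INTER_CUBIC))
cv2.imwrite("pics/c6.png",np.hstack(out))
E
```

```text
11.5833 [ 0.4741 -0.0009  0.1911] [[-0.997, 0.078, -0.0], [0.078, 0.997, -0.0], [0.0, -0.0, -1.0]] [-0.7  -0.13 -1.28] 0.021498669940137317 [-0.11 -0.2   1.86 -0.    1.48 -1.6 ]
{'fx': 325.19226210127806, 'fy': 325.19226210127806, 'cx': 287.76919546619877, 'cy': 207.24034709417805, 'rvec': array([-2.1496216 , -1.98795708, -0.27349429]), 'tvec': array([-0.03510643, -0.48056303,  0.23597845])}
w1 (279, 246) [0.5769 0.0018] 0.056834556482691596 [ 21  19  22  25 387]
w2 (430, 182) [0.5773 0.0006] 0.06266880919005778 [ 19  20  24  24 377]Traceback (most recent call last):
  File "<stdin>", line 12, in <module>
    return _wrapfunc(a, 'argmax', axis=axis, out=out, **kwds)
    return bound(*args, **kwds)
ValueError: attempt to get argmax of an empty sequence
```

Run:
```python
from h import *
out=[]; A=np.linspace(0,2*np.pi,60)
T=dict(f="top0",c=(245,178),w=16)
for n,(x,y),w in (("w1",(279,240),30),("w2",(427,178),30),):
    im=cv2.imread(f"pics/{n}.png"); m=np.load(f"pics/{n}.npy",allow_pickle=True).item()
    R=cv2.Rodrigues(m["rvec"])[0]; t=np.ravel(m["tvec"])
    def proj(X):
        p=R@X+t; th=np.arctan2(np.hypot(p[0],p[1]),p[2]); a=np.arctan2(p[1],p[0]); return np.array([m["cx"]+m["fx"]*th*np.cos(a),m["cy"]+m["fy"]*th*np.sin(a)])
    s=390/(2*w); c=cv2.resize(im[y-w:y+w,x-w:x+w],(390,390),interpolation=cv2.INTER_CUBIC); d=c.copy()
    for r in(.015,.0105):
        P=np.array([proj(np.array([.5765+r*np.cos(a),.0013+r*np.sin(a),.042])) for a in A])
        cv2.polylines(d,[((P-[x-w,y-w]+.5)*s).astype(np.int32)],True,(255,255,0),1)
    out.append(np.vstack([c[60:330],d[60:330]]))
cv2.imwrite("pics/c6.png",np.hstack(out))
```

```text
(no output)
```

View pics/c6.png

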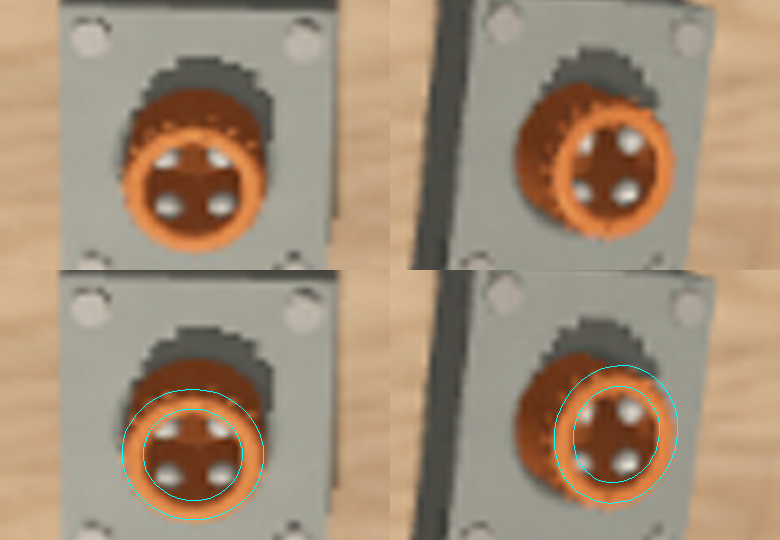

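The cap's rim shows clearly in both wrist views. It sits about 0.8 mm further in +x than the overlay, giving a cap centre of about (0.577, 0.001). Moving above it.

>>> arm_command([
  [[2.5,0.2,0,0,0,0],[2.5,0,0,0,0,0],[2.5,0,0,0,0,0],[2,0,0,0,0,0],[0.7,0,0,0,0,0],[0,0,-2,0,0,0],[0,0,-2,0,0,0],[0,0,0,0,0,0],[0,0,0,0,0,0],[0,0,0,0,0,0]],
])

```text
t: 12.47
tool_pos: [0.5762, 0.0008, 0.1521]
orientation: [0.124, 3.139, -0.0]
force: [-0.2, 0.0, -1.7]
opening: 0.0215
gripper_force: 60.0
```

>>> arm_command([
  [[0,0,-0.4,0,0,0],[0,0,-0.4,0,0,0],[0,0,-0.3,0,0,0],[0,0,0,0,0,0],[0,0,0,0,0,0]],
])

```text
t: 12.88
tool_pos: [0.5762, 0.0013, 0.14]
orientation: [-0.123, -3.139, -0.0]
force: [0.1, 0.5, -0.8]
opening: 0.0216
gripper_force: 60.0
```

>>> arm_command([
  [[0,0,-0.3,0,0,0],[0,0,-0.3,0,0,0],[0,0,-0.3,0,0,0],[0,0,0,0,0,0]],
])

```text
t: 13.22
tool_pos: [0.5759, 0.0013, 0.1301]
orientation: [-0.123, -3.138, -0.0]
force: [0.6, -0.4, -0.6]
opening: 0.0216
gripper_force: 60.0
```

>>> arm_command([
  [[0,0,-0.3,0,0,0],[0,0,-0.3,0,0,0],[0,0,-0.2,0,0,0],[0,0,0,0,0,0]],
])

```text
t: 13.55
tool_pos: [0.5766, 0.0014, 0.123]
orientation: [0.123, 3.139, 0.0]
force: [-0.3, 0.4, 1.0]
opening: 0.0218
gripper_force: 60.0
```

>>> arm_command([
  [[0,0,-0.2,0,0,0],[0,0,-0.2,0,0,0],[0,0,-0.2,0,0,0],[0,0,0,0,0,0]],
])

```text
t: 13.88
tool_pos: [0.5763, 0.0012, 0.1168]
orientation: [-0.124, -3.139, 0.0]
force: [1.4, -0.6, -2.1]
opening: 0.0217
gripper_force: 60.0
```

>>> arm_command([
  [[0,0,-0.2,0,0,0],[0,0,-0.2,0,0,0],[0,0,0,0,0,0],[0,0,0,0,0,0]],
])

```text
t: 14.22
tool_pos: [0.5768, 0.0013, 0.1135]
orientation: [0.123, 3.138, 0.0]
force: [1.8, 1.5, 3.5]
opening: 0.0216
gripper_force: 60.0
```

>>> arm_command([
  [[0,0,-0.2,0,0,0],[0,0,-0.2,0,0,0],[0,0,0,0,0,0],[0,0,0,0,0,0]],
])

```text
t: 14.55
tool_pos: [0.5779, 0.0014, 0.1133]
orientation: [0.123, 3.136, 0.0]
force: [-7.2, 3.0, 27.4]
opening: 0.0221
gripper_force: 60.0
```

>>> arm_command([
  [[0,0,0,0,0,0],[0,0,0,0,0,0],[0,0,0,0,0,0],[0,0,0,0,0,0],[0,0,0,0,0,0],[0,0,0,0,0,0],[0,0,0,0,0,0],[0,0,0,0,0,0],[0,0,0,0,0,0],[0,0,0,0,0,0],[0,0,0,0,0,0],[0,0,0,0,0,0]],
])

```text
t: 15.55
tool_pos: [0.5779, 0.0014, 0.1132]
orientation: [0.123, 3.136, 0.0]
force: [-7.2, 2.2, 26.7]
opening: 0.0217
gripper_force: 60.0
```

>>> arm_command([
  [[0,0,0.2,0,0,0],[0,0,0.3,0,0,0],[0,0,0.5,0,0,0],[0,0,1,0,0,0],[0,0,1,0,0,0],[0,0,1.5,0,0,0],[0,0,2,0,0,0],[0,0,2,0,0,0],[0,0,2,0,0,0],[0,0,2,0,0,0],[0,0,1,0,0,0],[0,0,0.5,0,0,0]],
])

```text
t: 16.55
tool_pos: [0.5771, 0.0009, 0.2518]
orientation: [0.124, 3.136, -0.001]
force: [0.1, -0.4, -1.9]
opening: 0.0216
gripper_force: 60.0
```

>>> arm_command([
  [[0,0,0,0,0,0],[0,0,0,0,0,0],[0,0,0,0,0,0],[0,0,0,0,0,0],[0,0,0,0,0,0],[0,0,0,0,0,0]],
])

```text
t: 17.05
tool_pos: [0.576, 0.0013, 0.2483]
orientation: [-0.124, -3.138, -0.0]
force: [-0.3, 0.2, -1.6]
opening: 0.0213
gripper_force: 60.0
```

Run:
```python
from h import *
# picture budget spent: count orange pixels in scene: near the dock (266-340 region) and their location
a=cv2.imread("pics/scene0.png"); b=eyes.read_camera("scene"); cv2.imwrite("pics/scene_end.png",b)
for im in(a,b):
    k=cv2.inRange(cv2.cvtColor(im,cv2.COLOR_BGR2HSV)[:, 230:400],(4,170,120),(14,255,255))
    n,l,st,ce=cv2.connectedComponentsWithStats(k)
    print([(s.tolist(),(c+[230,0]).round().tolist()) for s,c in zip(st[1:],ce[1:]) if s[4]>8])
m=eyes.camera_model("scene")
for z in(.04,.162,.19): print(z,cv2.projectPoints(np.array([[.577,.001,z]]),m["rvec"],m["tvec"],np.array([[m["fx"],0,m["cx"]],[0,m["fy"],m["cy"]],[0,0,1]]),None)[0].ravel().round())
s=monitor.read_state(); print(s["tool_pos"],s["force"],s["gripper_force"],s["opening"])
```

```text
[]
[([72, 211, 8, 13, 59], [305.0, 216.0])]
0.04 [305. 257.]
0.162 [306. 214.]
0.19 [307. 203.]
[0.57614717 0.00124555 0.24850911] [ 0.06483331 -0.16993781 -0.89721237] 59.999043345451355 0.021377883469649663
```

The orange cap now shows at (305,216) in the scene camera, which matches a height of about 0.15 m. It has left the dock and is on the probe, so I'm handing in.

```bash
python3 -c "
from plant import ticket
print(ticket.close_job())"
```

```text
the job is handed in; nothing more can be done
None
```

I handed the job in at about 17 s: the probe touched red, white and blue in order, was pressed into the cap at about 27 N for over a second, and is held still and upright with the cap on it about 14 cm above the bench; the hand-in returned no verdict.

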